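# Open the sample port of the ready tube reader

### The arm

A 6-joint arm with a two-finger parallel gripper is mounted at the origin on a cart in front of the work surface, level with it; the furniture and walls round the work are solid. World frame = base frame: x ahead of the robot, y to its left, z up, the work surface at z = 0. Lengths are in mm, angles in rad, forces in N, time in s.
With the tool pointing down it reaches from about 150 to 775 mm from the base axis. Payload 6.1 kg.
Tool frame: the origin (TCP) lies where the fingers leave the gripper's body, on its centre line; the fingertips stand 73 mm ahead of it and the grasp point (between the pads) lies 54 mm ahead of it; z points along the fingers, x is the direction in which the jaws open and shut, and the axes are right-handed (so a half turn about z gives the same grasp; the last joint's range is limited). The gripper opens to 85 mm and grips with 20 to 120 N. Pads are 22 mm wide; open, the fingers measure 114 mm over their backs; the gripper's body (76 mm by 85 mm) begins 54 mm behind the grasp point. The pads swing forward as they close: fully open they stand 13 mm farther back than shut.
Start: joints at [1.199, 0.126, -0.04, 1.405, 0, 1.571], TCP at [190.721, 489.115, 303.895] pointing down, gripper open.
Joint ranges: [-2.72, 2.72], [-0.95, 1.95], [-1.27, 1.35], [-1.78, 2.02], [-1.46, 1.47], [-3.14, 3.14]. Speed limits (rad/s): [2.39, 2.39, 3.01, 3.14, 3.14, 3.14].

### API

Orientations are given as [roll, pitch, yaw] about the fixed x, y, z axes, in that order (R = Rz(yaw) Ry(pitch) Rx(roll)).
In Python, from rig import ctrl gives the robot as it stands. The module is installed in compiled form; this text tells all that it offers.
- The arm moves only by the shell command python3 -m jog 'ROWS' [FORCE]. ROWS is JSON, a list of rows, each an object of numbers: "dx", "dy", "dz": the shift along the world's x, y, z in units of 30 mm (1.0 is 30 mm); "rx", "ry", "rz": the turn, a rotation vector about the world's x, y, z in units of 5 degrees (1.0 is 5 degrees); "jaw": the finger opening in mm, from 0 to 85.4. In form: [{"dx": .., "dy": .., "dz": .., "rx": .., "ry": .., "rz": .., "jaw": ..}, ...]. A call has 1 to 8 rows; each row shifts and turns the pose as measured when the row begins; what a row does not reach is not made up. A row lasts 1/8 s, in which the tool goes at most 62.5 mm and 10.7 degrees, less where a joint would pass 70% of its speed; a pose out of reach is approached as far as the arm can. A call is refused whole if a number of a shift passes 1 or a number of a turn 1, either way. A call with a gripper value outside its range is refused whole. The fingers move at their own pace and stop on an object; FORCE is the grip in N (left out, the last holds). Time passes only in rows, so rows that do not move let the fingers close. It gives the time, the measured TCP pose, the force and the opening at its end, in the units of the state.
- ctrl.read_state(): the state, without advancing time (a new reading comes with each control period).
- ctrl.snapshot(name): name is "scene" or "top" or "wrist"; returns a dict with "color" (384x512x3 uint8, blue, green, red), "depth" (384x512 float32, mm along the optical axis (not along the pixel's ray), 0 where there is no reading), "fov_y" (degrees; the focal length in pixels is half the picture's height over the tangent of half this angle, whatever the lens; pixels are square), "cx", "cy" (the principal point, pixels), "position" and "rotation" of the camera in the world. Camera axes: x right, y down, z forward; pixel columns grow to the right and rows downward; lengths in mm; the calibration is good to about 2 mm. A picture is of the moment at which its call begins.
- ctrl.job_done(): hands the job in, once; it reports no verdict.
The state is a dict: "t": time; "q": joint angles; "joint_vel": joint speeds; "effort": joint torques, N m; "position": TCP position; "ee_rot": TCP orientation; "force": force on the tool from outside, world axes, zero at the start; "torque": the same for the moment, N m; "grip_width": finger opening in mm.
Only numpy, scipy, OpenCV 4.12 (cv2) and the standard library are available. Lean on these libraries where they do the work, as an engineer would, in place of code of your own. Each camera call takes 0.05 s, during which the arm holds its last target.

### The job

The tube reader with the green lamp is ready for its next sample, so open its sample port: with a fingertip gently press the front edge of its flat hatch down once, let go so that the latch pops it up, and stay clear for two or three seconds to see that it stays open. Do not push the hatch shut again, grasp nothing, leave the reader with the red lamp untouched, and do not shift the small things standing around.

Things in the scene. Friction and masses are not known exactly. Their poses are not given: they have to be found in the camera images.
- reader_green: tube reader with GREEN round lamp and front stripe: white case 200 (x) x 130 (y) x 80 (z) mm, fixed. Origin: centre of its underside; own -x is its front, z up. A light-grey flat hatch lies in the middle of its top: own x -44 mm (free front edge) to +60 mm (hinge line along own y), own y +-30 mm. Deck in front of the hatch (own x -100 to -50 mm) 14 mm lower, side rails and rear deck level with it
- green_press (a point): where to press the green reader's hatch: centre of the dark ring mark (22 mm across) on its upper face, 14 mm behind the free front edge, 90 mm from the hinge line. Moves with the hatch, which is 104 (x) x 60 (y) x 6 mm with an 18 mm deep front skirt; height of the upper face 80 mm over the worktop when shut
- hatch_green (a joint): angle of the green reader's hatch (rad): about 0 latched, negative pressed in, 0.80 fully open, where its spring takes it in about 1 s and holds it (front edge then 75 mm higher, 32 mm farther back). Pressed at the ring mark it sinks at 2.5 to 4 N; 6 mm down (-0.07) the latch has let go and the hatch pops up when the finger lifts; hard stop 10 mm down (-0.11)
- latch_green (a joint): hidden follower of the green reader's push-push latch (m): about 0 latched, +0.004 to +0.008 after the releasing press, about -0.008 once the hatch has opened fully. Pressing the open hatch fully down again would latch it shut
- reader_red: second, identical tube reader whose round lamp and front stripe are RED: it is measuring; touch neither it nor its hatch. Same size and origin as the green one
- hatch_red (a joint): angle of the red reader's hatch (rad), as for the green one; stays latched at about 0
- tape_roll: roll of white labelling tape lying flat, 58 mm across, 20 mm high; origin at the centre of its underside; bystander
- specimen_cup_1: white-lidded specimen cup, 56 mm across, 57 mm high; origin at the centre of its underside; bystander
- specimen_cup_2: white-lidded specimen cup, 56 mm across, 57 mm high; origin at the centre of its underside; bystander
- marker_orange: orange highlighter with black cap lying flat, 120 mm long, 13 mm high; origin at the centre of its underside; bystander
- micropipette: blue and white micropipette lying on its side behind the readers, 258 mm long, 25 mm high; origin near the middle of its underside; bystander
Things that resemble listed ones, but are neither listed nor needed, are in the scene too. What is shaped like the reader_green but yellow is not meant.

How it is judged:
By the outcome, as a careful person would: the job done as asked, in the order asked, and still so for the second after the job is handed in, with the robot touching nothing.
It also fails if it takes over 40 s, if anything falls off the work surface, if the arm or the gripper's body presses on something with over 40 N, if the wrist force passes 120 N, or if a joint passes its speed limit or range.

## Working session

There is one attempt and no reset: what is moved stays moved. The work goes in short steps, Python scripts to look and compute and a shell command to move; the robot and the scene stay as the last step left them, time stands still between calls to the robot, and variables do not carry over. Pictures are saved under pics/ and viewed, and the job is handed in when it is done.

```bash
mkdir -p pics; cat > h.py <<'E'
import numpy as np,cv2
from rig import ctrl
def ray(s,u,v):
    f=s["color"].shape[0]/2/np.tan(np.radians(s["fov_y"])/2)
    return np.array(s["rotation"])@np.array([(u-s["cx"])/f,(v-s["cy"])/f,1.0])
def onz(s,u,v,z):
    d=ray(s,u,v);p=np.array(s["position"]);return p+d*(z-p[2])/d[2]
def bydepth(s,u,v):
    return np.array(s["position"])+ray(s,u,v)*s["depth"][int(v),int(u)]
E
python3 - <<'E'
from h import *
for n in("scene","top","wrist"):
    s=ctrl.snapshot(n);cv2.imwrite(f"pics/{n}0.png",s["color"]);np.save(f"{n}0.npy",s,allow_pickle=True)
    print(n,s["fov_y"],s["cx"],s["cy"],np.round(s["position"]),np.round(s["rotation"],2).tolist())
print(ctrl.read_state())
E
```

```text
scene 46.73833248121839 252.0086924799041 193.54215378223483 [ -351. -1005.  1109.] [-2.25, -0.01, -0.8]
top 49.43937310282413 253.57959671588395 192.96844973157812 [ 392. -142. 1869.] [-3.04, 0.01, -1.55]
wrist 71.41507857684819 257.60807697102865 190.85498385705907 [118. 517. 375.] [2.84, 0.0, 1.2]
{'t': 0.15, 'q': array([ 1.19895346e+00,  1.26258721e-01, -4.03500817e-02,  1.40538605e+00,
        3.50354744e-06,  1.57074738e+00]), 'joint_vel': array([ 9.59998727e-05, -2.26470671e-03,  1.66485705e-03, -2.65490099e-04,
       -5.64642895e-04, -1.27418224e-03]), 'effort': array([ 1.50911746e-03, -4.36281252e+01,  3.53146362e+01,  1.36421935e-02,
       -8.48410605e-05, -4.01988416e-06]), 'position': array([190.67200763, 488.92380405, 303.31010425]), 'ee_rot': array([-3.14158909e+00,  1.19853047e-03,  1.19900241e+00]), 'force': array([1.0185675 , 0.31110325, 0.15172547]), 'torque': array([-0.00858662,  0.01576392, -0.00973238]), 'grip_width': 85.29270175632573}
```

View pics/top0.png

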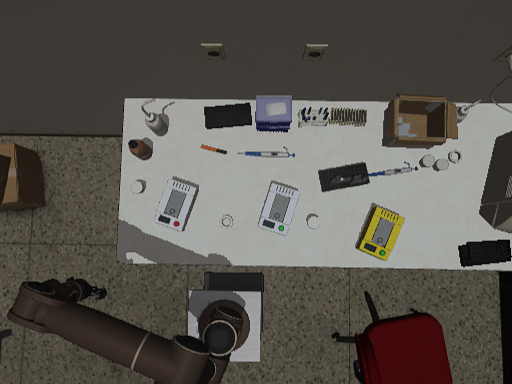

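View pics/scene0.png

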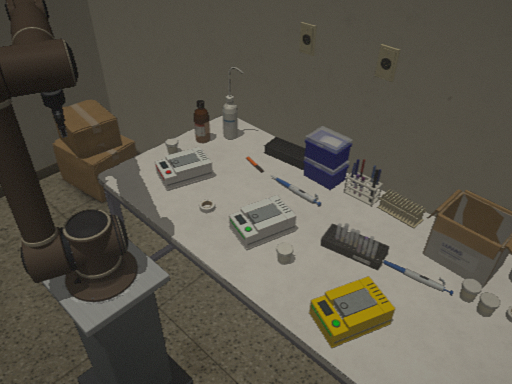

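The top view shows the green-lamp reader at about (280,208) with its lamp at (282,228). The red one is at (177,204) and the yellow look-alike at (381,232). Next I'll measure the green one.

```bash
cat >> h.py <<'E'
from scipy.spatial.transform import Rotation as Ro
_r=ray
def ray(s,u,v):
    f=s["color"].shape[0]/2/np.tan(np.radians(s["fov_y"])/2)
    r=np.array(s["rotation"]); 
    if r.size==3: r=Ro.from_euler("xyz",r).as_matrix()
    return r@np.array([(u-s["cx"])/f,(v-s["cy"])/f,1.0])
E
python3 - <<'E'
from h import *
s=np.load("top0.npy",allow_pickle=True).item()
c=s["color"][165:250,205:335];cv2.imwrite("pics/topz.png",cv2.resize(c,None,fx=6,fy=6,interpolation=cv2.INTER_CUBIC))
s2=np.load("scene0.npy",allow_pickle=True).item()
c=s2["color"][185:275,210:320];cv2.imwrite("pics/scz.png",cv2.resize(c,None,fx=6,fy=6,interpolation=cv2.INTER_CUBIC))
for n,x in(("top",s),("scene",s2)):
    hsv=cv2.cvtColor(x["color"],cv2.COLOR_BGR2HSV)
    m=cv2.inRange(hsv,(45,120,60),(80,255,255))
    k,_,st,ce=cv2.connectedComponentsWithStats(m)
    for i in range(1,k):
        if st[i,4]>4: print(n,st[i],ce[i],bydepth(x,*ce[i]).round(),onz(x,*ce[i],66).round())
E
```

```text
top [279 226   5   4  16] [280.75  227.625] [ 428. -242.   68.] [ 428. -242.   66.]
top [380 250   5   5  19] [382.21052632 252.36842105] [ 330. -675.   68.] [ 330. -676.   66.]
scene [236 227   5   6   6] [237.83333333 229.5       ] [ 420. -202.   44.] [ 404. -218.   66.]
scene [246 227   5   4  17] [247.88235294 228.41176471] [ 429. -242.   71.] [ 432. -239.   66.]
scene [312 305  19  31  52] [320.90384615 319.98076923] [ 323. -633.   50.] [ 312. -639.   66.]
scene [332 320   8   6  38] [335.68421053 322.52631579] [ 330. -675.   73.] [ 334. -673.   66.]
```

View pics/topz.png

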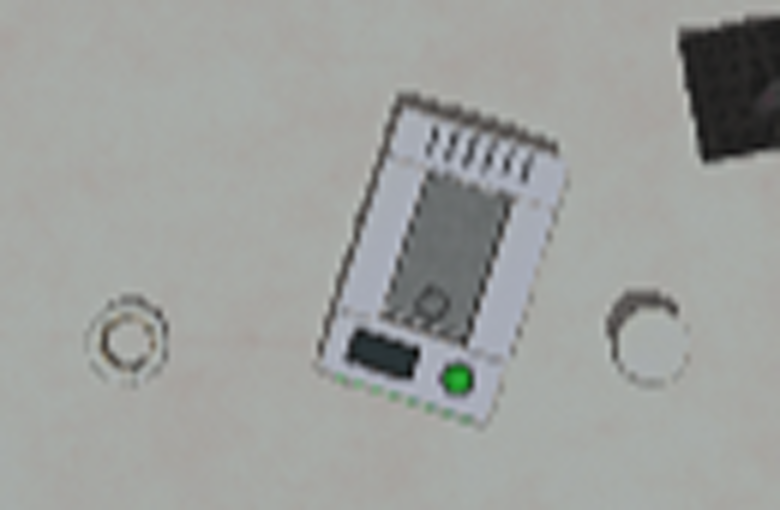

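View pics/scz.png

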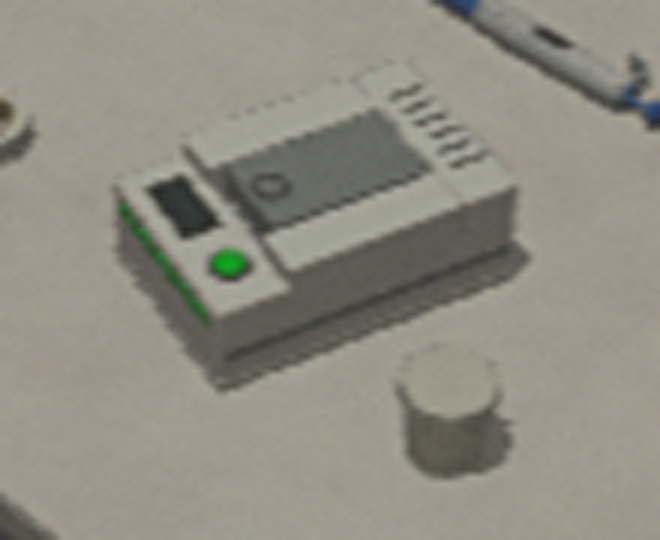

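```bash
python3 - <<'E'
from h import *
s=np.load("top0.npy",allow_pickle=True).item();s2=np.load("scene0.npy",allow_pickle=True).item()
T=lambda a,b:((a+.5)/6-.5+205,(b+.5)/6-.5+165)
S=lambda a,b:((a+.5)/6-.5+210,(b+.5)/6-.5+185)
print("ring top",onz(s,*T(432,304),80),bydepth(s,*T(432,304)));print("ring scene",onz(s2,*S(271,187),80),bydepth(s2,*S(271,187)))
P=[onz(s,*T(*p),z)[:2] for p,z in(((320,368),66),((487,425),66),((402,97),80),((565,160),80))]
print(np.round(P)); 
for a,b in((0,2),(1,3)): d=P[b]-P[a];print(np.degrees(np.arctan2(d[1],d[0])),np.linalg.norm(d))
d=P[0]-P[1];print(np.degrees(np.arctan2(-d[0],d[1])),np.linalg.norm(d))
c=np.mean(P,0);print("centre",c)
for r in(-17,-18,-19,-20):
  t=np.radians(r);print(r,c+np.array([np.cos(t),np.sin(t)])*-30)
# lamp
E
```

```text
ring top [ 479.99344558 -222.43464972   80.        ] [ 479.74656537 -222.20915843   85.04090832]
ring scene [ 483.34507607 -221.56398654   80.        ] [ 483.17486807 -221.72380618   80.20983954]
[[ 433. -143.]
 [ 395. -264.]
 [ 629. -199.]
 [ 585. -317.]]
-15.919460209746365 203.18859324468227
-15.581426953636855 197.58478071863757
-17.774876785734897 126.31492228487024
centre [ 510.44696649 -230.57604789]
-17 [ 481.75782381 -221.80489675]
-18 [ 481.915271   -221.30553806]
-19 [ 482.08140922 -220.80900326]
-20 [ 482.25618786 -220.31544359]
```

Both views agree on the ring mark at about (481.5, -222, 80), with the reader yawed about -17°. I'll close the jaws and travel high.

```bash
python3 -m jog '[{"dx":0.4,"dy":-1,"jaw":0},{"dx":0.4,"dy":-1,"jaw":0},{"dx":0.4,"dy":-1,"jaw":0},{"dx":0.4,"dy":-1,"jaw":0},{"dx":0.4,"dy":-1,"rz":0.5,"jaw":0},{"dx":0.4,"dy":-1,"rz":0.5,"jaw":0},{"dx":0.4,"dy":-1,"jaw":0},{"dx":0.4,"dy":-1,"jaw":0}]'; python3 -c "
from rig import ctrl
s=ctrl.read_state();print(s['q'].round(3))"
```

```text
[ 1.199  0.126 -0.04   1.405  0.     1.571]validation failed for argument at $[0]...
```

```bash
python3 -m jog '[{"dx":0.4,"dy":-1.0,"dz":0.0,"rx":0.0,"ry":0.0,"rz":0.0,"jaw":0.0}]'; echo rc $?
```

```text
t: 0.28
position: [202.4, 459.6, 302.4]
ee_rot: [-3.141, 0.002, 1.201]
force: [-0.3, -0.0, -0.1]
grip_width: 69.7
rc 0
```

```bash
python3 -m jog '[{"dx":0.4,"dy":-1.0,"dz":0,"rx":0,"ry":0,"rz":0,"jaw":0},{"dx":0.4,"dy":-1.0,"dz":0,"rx":0,"ry":0,"rz":0,"jaw":0},{"dx":0.4,"dy":-1.0,"dz":0,"rx":0,"ry":0,"rz":0,"jaw":0},{"dx":0.4,"dy":-1.0,"dz":0,"rx":0,"ry":0,"rz":0,"jaw":0},{"dx":0.4,"dy":-1.0,"dz":0,"rx":0,"ry":0,"rz":0.4,"jaw":0},{"dx":0.4,"dy":-1.0,"dz":0,"rx":0,"ry":0,"rz":0.4,"jaw":0},{"dx":0.4,"dy":-1.0,"dz":0,"rx":0,"ry":0,"rz":0,"jaw":0},{"dx":0.4,"dy":-1.0,"dz":0,"rx":0,"ry":0,"rz":0,"jaw":0}]'; python3 -c "
from rig import ctrl
s=ctrl.read_state();print(s['q'].round(3))"
```

```text
t: 1.27
position: [299.4, 211.4, 300.1]
ee_rot: [-3.141, 0.006, 1.276]
force: [0.6, 0.2, -0.4]
grip_width: 0.5
[ 0.617 -0.17  -0.336  1.41  -0.003  0.911]
```

```bash
python3 -m jog '[{"dx":0.4,"dy":-1.0,"dz":0,"rx":0,"ry":0,"rz":0,"jaw":0},{"dx":0.4,"dy":-1.0,"dz":0,"rx":0,"ry":0,"rz":0,"jaw":0},{"dx":0.4,"dy":-1.0,"dz":0,"rx":0,"ry":0,"rz":0,"jaw":0},{"dx":0.4,"dy":-1.0,"dz":0,"rx":0,"ry":0,"rz":0,"jaw":0},{"dx":0.4,"dy":-1.0,"dz":0,"rx":0,"ry":0,"rz":0,"jaw":0},{"dx":0.4,"dy":-1.0,"dz":0,"rx":0,"ry":0,"rz":0,"jaw":0},{"dx":0.4,"dy":-1.0,"dz":0,"rx":0,"ry":0,"rz":0,"jaw":0},{"dx":0.4,"dy":-1.0,"dz":0,"rx":0,"ry":0,"rz":0,"jaw":0}]'; python3 -c "
from rig import ctrl
s=ctrl.read_state();print(s['q'].round(3))"
```

```text
t: 2.28
position: [396.4, -37.3, 299.1]
ee_rot: [-3.14, 0.006, 1.276]
force: [0.4, -0.1, 0.4]
grip_width: 0.1
[-0.091 -0.112 -0.29   1.395 -0.006  0.204]
```

```bash
python3 -m jog '[{"dx":0.4,"dy":-1.0,"dz":0,"rx":0,"ry":0,"rz":0,"jaw":0},{"dx":0.4,"dy":-1.0,"dz":0,"rx":0,"ry":0,"rz":0,"jaw":0},{"dx":0.4,"dy":-1.0,"dz":0,"rx":0,"ry":0,"rz":0,"jaw":0},{"dx":0.4,"dy":-1.0,"dz":-0.5,"rx":0,"ry":0,"rz":0,"jaw":0},{"dx":0.4,"dy":-1.0,"dz":-0.5,"rx":0,"ry":0,"rz":0,"jaw":0},{"dx":0.4,"dy":-0.8,"dz":-0.5,"rx":0,"ry":0,"rz":0,"jaw":0},{"dx":0,"dy":0,"dz":0,"rx":0,"ry":0,"rz":0,"jaw":0}]'; python3 - <<'E'
from h import *
s=ctrl.snapshot("wrist");cv2.imwrite("pics/w1.png",s["color"]);np.save("w1.npy",s,allow_pickle=True)
print(s["position"],s["rotation"],ctrl.read_state()["position"])
E
```

```text
t: 3.15
position: [469.7, -219.2, 250.9]
ee_rot: [-3.138, 0.005, 1.273]
force: [-0.5, 0.9, 0.0]
grip_width: -0.2
[ 395.67935393 -196.12554249  322.52163331] [2.84019663 0.00493403 1.27273093] [ 469.53618451 -218.55337293  251.74193936]
```

View pics/w1.png

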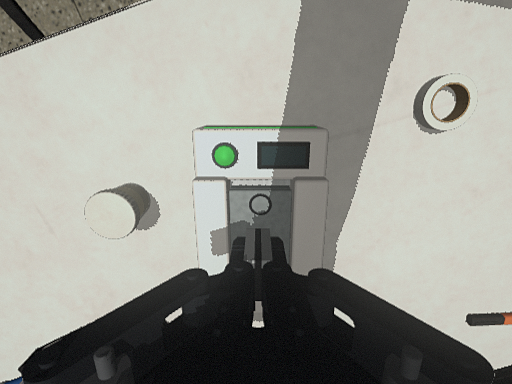

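The wrist view shows the green-lamp reader square to the gripper. The ring is at (260,204), the front edge of the hatch is near row 190, and the closed fingertips are near (258,232).

```bash
python3 - <<'E'
from h import *
s=np.load("w1.npy",allow_pickle=True).item()
print(onz(s,260,204,80),bydepth(s,260,204))
# finger tip projections
R=Ro.from_euler("xyz",s["rotation"]).as_matrix();f=192/np.tan(np.radians(s["fov_y"])/2)
Rt=Ro.from_euler("xyz",[-3.138,0.005,1.273]).as_matrix();t=np.array([469.5,-218.6,251.7])
for L in(73,86):
  p=t+Rt[:,2]*L;c=R.T@(p-s["position"]);print(L,p,c[:2]/c[2]*f+[s["cx"],s["cy"]])
print(bydepth(s,252,245),bydepth(s,252,235),bydepth(s,265,235))
# hatch left/right edges
print(onz(s,192,230,80),onz(s,327,230,80))
E
```

```text
[ 480.77578715 -221.10453907   80.        ] [ 480.47231403 -221.01545832   80.86488698]
73 [ 469.1421852  -218.87197922  178.7013836 ] [258.50882369 242.12896308]
86 [ 469.07846476 -218.92041388  165.70163   ] [258.44275173 232.40191927]
[ 457.28269528 -218.60066357  203.0565232 ] [ 456.82806548 -218.72501446  192.85581481] [ 458.81621309 -212.05062569  192.94018998]
[ 487.36003804 -294.00567282   80.        ] [ 526.54682131 -165.36916753   80.        ]
```

```bash
python3 -m jog '[{"dx":0.38,"dy":-0.1,"dz":-0.7,"rx":0,"ry":0,"rz":0,"jaw":0},{"dx":0,"dy":0,"dz":-0.7,"rx":0,"ry":0,"rz":0,"jaw":0},{"dx":0,"dy":0,"dz":-0.7,"rx":0,"ry":0,"rz":0,"jaw":0},{"dx":0,"dy":0,"dz":-0.5,"rx":0,"ry":0,"rz":0,"jaw":0},{"dx":0,"dy":0,"dz":0,"rx":0,"ry":0,"rz":0,"jaw":0}]'; python3 - <<'E'
from h import *
s=ctrl.snapshot("wrist");cv2.imwrite("pics/w2.png",s["color"][120:320,150:370].repeat(3,0).repeat(3,1))
s=ctrl.read_state();print(s["position"],s["force"])
E
```

```text
t: 3.82
position: [480.7, -218.1, 175.6]
ee_rot: [3.141, 0.005, 1.277]
force: [-0.6, 0.3, -1.2]
grip_width: 0.3
[ 481.08349086 -218.29460007  176.39313193] [0.42398446 0.9825954  0.47809203]
```

View pics/w2.png

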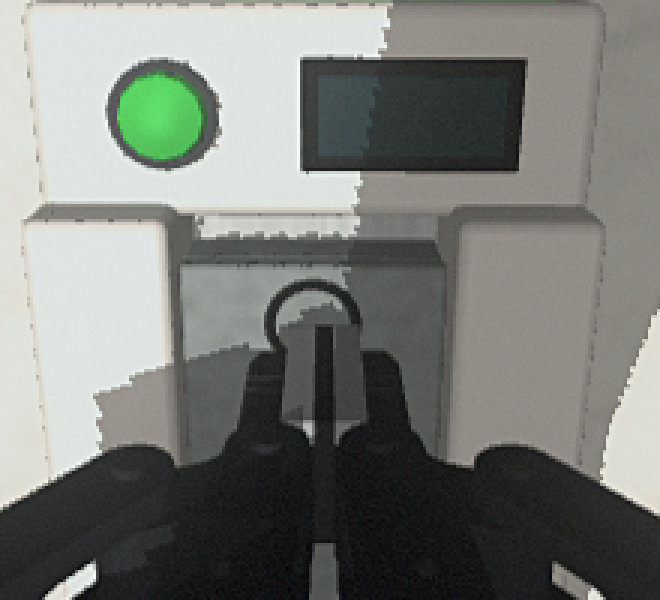

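The fingertips are a few mm to the right of the ring, which matches the measured 3 mm in y. I'll correct that and descend to just above the hatch.

```bash
python3 -m jog '[{"dx":0,"dy":-0.11,"dz":-0.3,"rx":0,"ry":0,"rz":0,"jaw":0},{"dx":0,"dy":0,"dz":-0.25,"rx":0,"ry":0,"rz":0,"jaw":0},{"dx":0,"dy":0,"dz":0,"rx":0,"ry":0,"rz":0,"jaw":0}]'; python3 -m jog '[{"dx":0,"dy":0,"dz":-0.1,"rx":0,"ry":0,"rz":0,"jaw":0}]';python3 -m jog '[{"dx":0,"dy":0,"dz":-0.1,"rx":0,"ry":0,"rz":0,"jaw":0}]'
```

```text
t: 4.25
position: [481.9, -222.1, 160.7]
ee_rot: [3.137, 0.005, 1.277]
force: [0.1, -0.1, 0.4]
grip_width: -0.2
t: 4.38
position: [482.0, -222.2, 157.9]
ee_rot: [3.136, 0.005, 1.276]
force: [-0.7, 0.9, 0.2]
grip_width: 0.1
t: 4.5
position: [482.1, -222.3, 154.8]
ee_rot: [3.136, 0.005, 1.276]
force: [0.5, -0.2, -0.3]
grip_width: -0.2
```

```bash
python3 -m jog '[{"dx":0,"dy":0,"dz":-0.07,"rx":0,"ry":0,"rz":0,"jaw":0}]'; python3 -m jog '[{"dx":0,"dy":0,"dz":-0.07,"rx":0,"ry":0,"rz":0,"jaw":0}]';python3 -m jog '[{"dx":0,"dy":0,"dz":-0.07,"rx":0,"ry":0,"rz":0,"jaw":0}]'
```

```text
t: 4.62
position: [482.1, -222.3, 152.6]
ee_rot: [3.136, 0.005, 1.276]
force: [-0.4, 0.6, 1.6]
grip_width: 0.0
t: 4.75
position: [482.1, -222.3, 150.6]
ee_rot: [3.136, 0.005, 1.276]
force: [0.2, -0.1, 3.8]
grip_width: -0.3
t: 4.88
position: [482.1, -222.3, 148.7]
ee_rot: [3.135, 0.005, 1.276]
force: [-1.4, 0.3, 3.8]
grip_width: -0.1
```

```bash
python3 -m jog '[{"dx":0,"dy":0,"dz":-0.07,"rx":0,"ry":0,"rz":0,"jaw":0}]'; python3 -m jog '[{"dx":0,"dy":0,"dz":-0.05,"rx":0,"ry":0,"rz":0,"jaw":0}]'
```

```text
t: 5.0
position: [482.2, -222.3, 146.7]
ee_rot: [3.135, 0.005, 1.276]
force: [-1.3, -0.3, 2.2]
grip_width: 0.2
t: 5.12
position: [482.3, -222.4, 145.2]
ee_rot: [3.135, 0.005, 1.276]
force: [-0.8, 0.9, 2.5]
grip_width: -0.2
```

The force fell after about 6 mm, which suggests the latch let go. I'll go a hair deeper, then lift quickly, up and away towards the front.

```bash
python3 -m jog '[{"dx":0,"dy":0,"dz":-0.02,"rx":0,"ry":0,"rz":0,"jaw":0}]'; python3 -m jog '[{"dx":0,"dy":0,"dz":0.8,"rx":0,"ry":0,"rz":0,"jaw":0},{"dx":-0.3,"dy":0.1,"dz":1.0,"rx":0,"ry":0,"rz":0,"jaw":0},{"dx":-0.8,"dy":0.2,"dz":1.0,"rx":0,"ry":0,"rz":0,"jaw":0},{"dx":-1.0,"dy":0.3,"dz":1.0,"rx":0,"ry":0,"rz":0,"jaw":0},{"dx":-1.0,"dy":0.3,"dz":1.0,"rx":0,"ry":0,"rz":0,"jaw":0},{"dx":-1.0,"dy":0.3,"dz":1.0,"rx":0,"ry":0,"rz":0,"jaw":0},{"dx":-1.0,"dy":0.3,"dz":0,"rx":0,"ry":0,"rz":0,"jaw":0},{"dx":0,"dy":0,"dz":0,"rx":0,"ry":0,"rz":0,"jaw":0}]'; python3 - <<'E'
from h import *
for n in("scene","wrist"):
    s=ctrl.snapshot(n);cv2.imwrite(f"pics/{n}3.png",s["color"])
E
```

```text
t: 5.25
position: [482.4, -222.3, 144.5]
ee_rot: [3.135, 0.005, 1.276]
force: [-0.1, 0.4, 2.8]
grip_width: 0.3
t: 6.25
position: [324.1, -175.5, 320.4]
ee_rot: [3.138, 0.005, 1.277]
force: [0.8, 0.1, -0.2]
grip_width: 0.1
```

View pics/scene3.png

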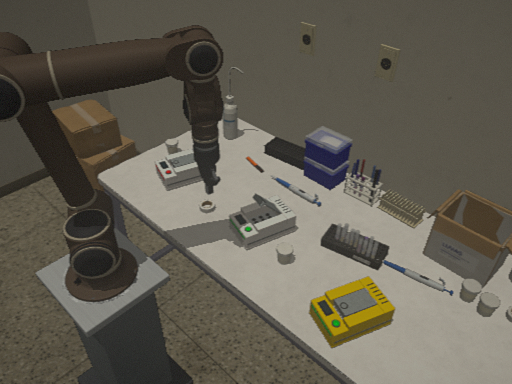

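View pics/wrist3.png

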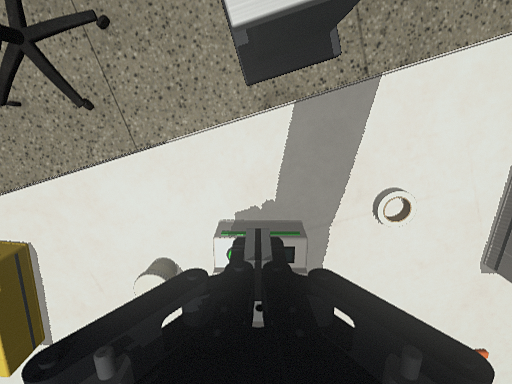

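The hatch is opening (scene view, raised plate near (265,205)) and the arm is clear. Now I'll wait about 3 s and check.

```bash
for i in 1 2 3; do python3 -m jog '[{"dx":0,"dy":0,"dz":0,"rx":0,"ry":0,"rz":0,"jaw":0},{"dx":0,"dy":0,"dz":0,"rx":0,"ry":0,"rz":0,"jaw":0},{"dx":0,"dy":0,"dz":0,"rx":0,"ry":0,"rz":0,"jaw":0},{"dx":0,"dy":0,"dz":0,"rx":0,"ry":0,"rz":0,"jaw":0},{"dx":0,"dy":0,"dz":0,"rx":0,"ry":0,"rz":0,"jaw":0},{"dx":0,"dy":0,"dz":0,"rx":0,"ry":0,"rz":0,"jaw":0},{"dx":0,"dy":0,"dz":0,"rx":0,"ry":0,"rz":0,"jaw":0},{"dx":0,"dy":0,"dz":0,"rx":0,"ry":0,"rz":0,"jaw":0}]'; done; python3 - <<'E'
from h import *
s=ctrl.snapshot("scene");cv2.imwrite("pics/scene4.png",cv2.resize(s["color"][130:280,130:330],None,fx=4,fy=4,interpolation=cv2.INTER_CUBIC))
s=ctrl.snapshot("top");cv2.imwrite("pics/top4.png",cv2.resize(s["color"][130:270,120:345],None,fx=3.5,fy=3.5,interpolation=cv2.INTER_CUBIC))
E
```

```text
t: 7.35
position: [327.5, -176.7, 318.2]
ee_rot: [-3.142, 0.005, 1.278]
force: [-0.8, -0.6, 0.5]
grip_width: -0.2
t: 8.35
position: [327.4, -176.7, 318.3]
ee_rot: [3.141, 0.005, 1.278]
force: [-0.3, 0.1, -0.1]
grip_width: 0.0
t: 9.35
position: [327.4, -176.7, 318.3]
ee_rot: [3.141, 0.005, 1.278]
force: [0.0, -0.8, 0.5]
grip_width: -0.0
```

View pics/scene4.png

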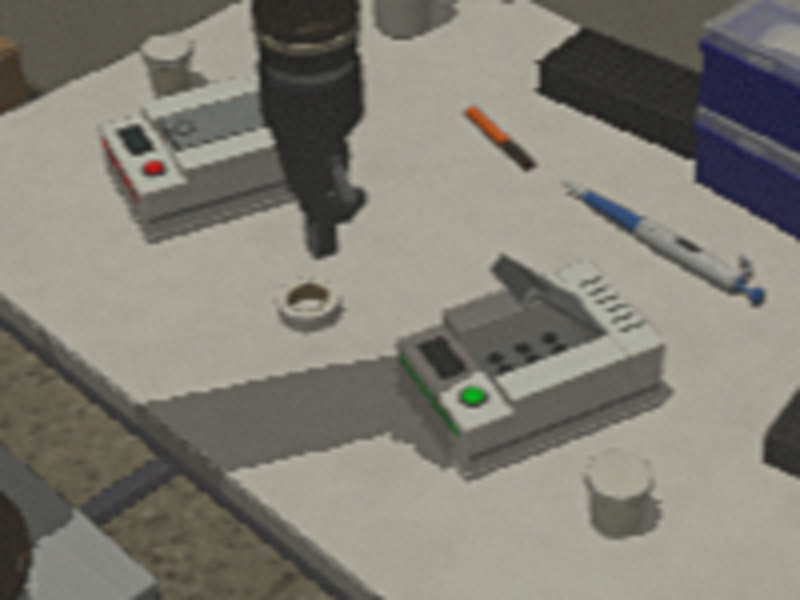

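View pics/top4.png

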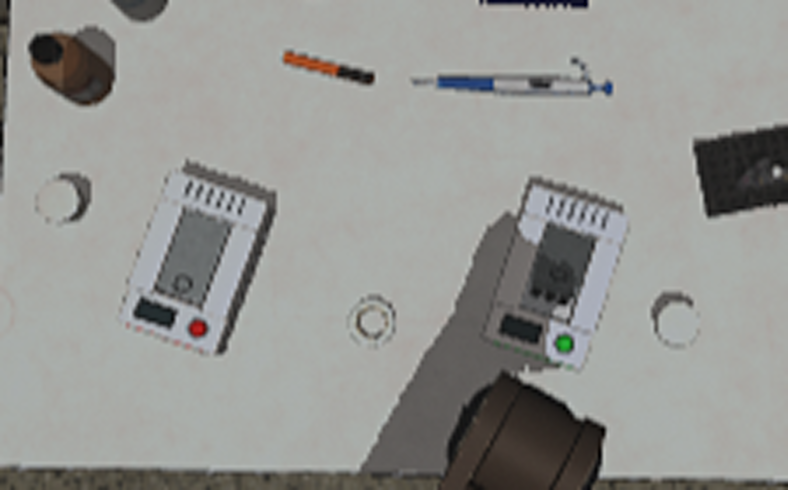

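Three seconds later the green reader's hatch is fully up, with the tube port visible near (520,350) in the scene crop. The red reader is shut, and the cups, tape, marker and pipette are where they were.

```bash
python3 -c "
from rig import ctrl
print(ctrl.job_done())"
```

```text
the job is handed in; nothing more can be done
None
```

The green reader's sample port is open. I pressed the ring mark on its hatch once with the closed fingertips, about 8 mm down. The force peaked near 4 N and dropped as the latch let go. I then lifted quickly up and away towards the front, and the hatch popped up.

After about 3 s clear of it, the scene and top views showed the hatch still fully raised. By eye, the red reader was shut and the small things around were in their places; I didn't measure them. The wrist force was back to about zero. I handed the job in at about 9.5 s.

No check failed or disagreed. The first move command was refused because its rows left out some of the values; nothing moved, and I sent it again with every value filled in.

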